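Wedge up the near rail of a glued frame and hold it

ROBOT

A 6-joint arm with a two-finger parallel gripper is mounted at the origin on the work surface. World frame = base frame: x ahead of the robot, y to its left, z up, the work surface at z = 0. Lengths are in m, angles in rad, forces in N, time in s.
With the tool pointing down it reaches from about 0.225 to 0.875 m from the base axis. Payload 3.4 kg.
Tool frame: the origin (TCP) lies on the centre line of the jaws, within the pads' length; the fingertips stand 22 mm ahead of it and the grasp point (between the pads) lies 3 mm ahead of it; z points along the fingers, y is the line along which they close (so a half turn about z gives the same grasp; the last joint's range is limited). The gripper opens to 85 mm and grips with 20 to 120 N. Pads are 22 mm wide; open, the fingers measure 114 mm over their backs; the gripper's body (76 mm by 85 mm) begins 54 mm behind the grasp point. The pads swing forward as they close: fully open they stand 13 mm farther back than shut.
Start: joints at [-1.257, 0.276, 1.505, -0, 1.361, -0.121], TCP at [0.242, -0.522, 0.253] pointing down, gripper open.
Joint ranges: [-2.89, 2.89], [-0.75, 2.08], [0.22, 2.7], [-1.18, 4.32], [0.11, 2.71], [-2.7, 2.7]. Speed limits (rad/s): [2.57, 2.57, 3.14, 3.14, 3.14, 3.14].

INTERFACE

Orientations are given as a unit quaternion [w, x, y, z].
In Python, from rig import readout, optics, ticket gives the robot as it stands. The module is installed in compiled form; this text tells all that it offers.
- The arm moves only by the shell command python3 -m handwheel [OPENING] [FORCE], which reads ROWS from standard input. ROWS is a JSON object whose key "ticks" holds a list of rows, 1 to 5 of them, each of 4 numbers: dx, dy, dz in m, then a turn about the tool's z in rad; each row shifts and turns the commanded pose from where the row before left it, along the tool's axes as they then stand; what a row does not reach is not made up. A row lasts 1/12 s, in which the tool goes at most 0.0417 m and 0.125 rad, less where a joint would pass 70% of its speed; a pose out of reach is approached as far as the arm can. OPENING is the finger opening in m, set as the command begins (- or left out keeps the last). The fingers move at their own pace and stop on an object; FORCE is the grip in N (left out, the last holds). Time passes only in rows, so rows that do not move let the fingers close. It prints the time, the measured TCP pose, the force, the opening and the grip force at its end. Input that does not fit is refused with a message, and nothing moves.
- readout.get_state(): the state, without advancing time (a new reading comes with each control period).
- optics.get_image(name): name is "scene" or "top" or "wrist"; returns a dict with "img" (400x640x3 uint8, red, green, blue), "camera_matrix" (3x3 intrinsics, pixels), "T" (4x4, takes a point from camera to world coordinates); the wrist camera has in their place "hand_eye" (4x4, takes a point from camera to tool coordinates, whose origin is the TCP and whose axes are the flange's). Camera axes: x right, y down, z forward; pixel columns grow to the right and rows downward; lengths in m; the calibration is good to about 2 mm. A picture is of the moment at which its call begins: read the wrist's pose just before it. There is no depth.
- ticket.sign_off(): hands the job in; it is judged then, once.
The state is a dict: "clock": time; "qpos": joint angles; "qd": joint speeds; "effort": joint torques, N m; "position": TCP position; "ee_rot": TCP orientation; "contact_force": force on the tool from outside, world axes, zero at the start; "moment": the same for the moment, N m; "width": finger opening in m; "gripper_force": force on a finger pad.
Only numpy, scipy, OpenCV 4.12 (cv2) and the standard library are available. Lean on these libraries where they do the work, as an engineer would, in place of code of your own. Each camera call takes 0.05 s, during which the arm holds its last target. There are 200 camera calls.

TASK

The freshly glued frame must come up off the assembly board before the glue grabs: take the slender wedge from among the pieces beside the board, lay it flat on the board and push its thin end into the notch under the frame's near rail until that rail just lifts off the board, by about 5 mm, and no more. Finish still gripping the wedge there, with the rail resting on it: do not let go. Touch the frame only with the wedge, do not shift it along the board, and leave everything else where it is.

Things in the scene. Friction and masses are not known exactly. Their poses are not given: they have to be found in the camera images.
- wedge: The wooden wedge to use, the only loose piece tapering to a thin edge. 130 mm long (x), 32 wide (y, upright sides), flat underside; thickness grows evenly from 3 at the nose (+x end) to 24.7 at the heel (1 in 6); 0.05 kg. Lies flat on the table left or right of the board, nose pointing away from the robot within 25 degrees. Origin: centre of underside, 65 from either end.
- wedge_nose (a point): Middle of the wedge's nose edge, on the underside.
- board: Plywood assembly board fixed to the table, 290 (x) x 210 (y) x 18 mm thick; origin: centre of underside, so its top face is 18 above it. A stop batten 24 wide, 190 long, 26 high stands along its far end (x = 116 to 140); its front 110 is bare. Its x axis points from the bare front to the batten, within 20 degrees of straight ahead of the robot.
- frame: Glued wooden frame, 0.3 to 0.55 kg, loose on the board 1 mm from the batten, axes as the board's: open rectangle 150 x 150, 36 high, rails 20 wide. Under the middle of its near (-x) rail a notch 56 wide, 8 high, right through. A wedge flat on the board meets the rail with its nose 30 past the outer face; each 6 more lifts it 1 (far rail stays down). Origin: centre of underside.
- frame_left (a point): Left (+y) bottom corner of the near rail's outer face; 18 mm above the table while the frame lies flat. The notch is midway between the two corners, 75 mm from either and 75 in front (-x) of the frame's origin.
- frame_right (a point): Right (-y) bottom corner of the near rail's outer face.
- blunt_wedge: Not the one wanted: short steep wooden wedge, 85 long, 46 wide, 14 thick at its thin end (+x) and 40 at the other; too thick to enter the notch. Origin: centre of underside.
- slip: Not the one wanted: straight wooden slip of even thickness, 150 x 22 x 14. Origin: centre of underside.
- sanding_block: Cork sanding block, 100 x 58 x 26, a bystander. Origin: centre of underside.
- mallet: Round wooden mallet lying at the right, head 60 diameter and 120 long along its y, handle 200 long to its -x; a bystander. Origin: under the middle of the head.
- glue_bottle: White glue bottle standing at the far left, 54 diameter, 150 high; a bystander. Origin: centre of underside.
- screwdriver: Screwdriver lying on the left; a bystander.
- offcut: Sawn block 75 x 45 x 45 at the far right; a bystander. Origin: centre of underside.
Mind the look-alikes: they are no part of the job. What is shaped like the wedge but orange is not meant. What is shaped like the frame but black is not meant.

How it is judged:
By the outcome, as a careful person would: the job done as asked, in the order asked, and still so for the second after the job is handed in, while the arm keeps its last pose, push and grip.
It also fails if it takes over 38 s, if anything falls off the work surface, if the arm or the gripper's body presses on something with over 40 N, if the wrist force passes 120 N, or if a joint passes its speed limit or range.

## Working session

There is one attempt and no reset: what is moved stays moved. The work goes in short steps, Python scripts to look and compute and a shell command to move; the robot and the scene stay as the last step left them, time stands still between calls to the robot, and variables do not carry over. Pictures are saved under pics/ and viewed, at most 10 in all, crops included, and the job is handed in when it is done.

```bash
mkdir -p pics
python3 - <<'E'
from rig import readout, optics
import cv2,numpy as np
s=readout.get_state();print(s)
for n in("scene","top"):
    d=optics.get_image(n);cv2.imwrite(f"pics/{n}0.png",d["img"][:,:,::-1]);np.savez(f"{n}.npz",K=d["camera_matrix"],T=d["T"],img=d["img"]);print(n,d["camera_matrix"],d["T"])
E
```

```text
{'clock': 0.0, 'qpos': array([-1.25700951e+00,  2.76593431e-01,  1.50616152e+00, -2.64189207e-05,
        1.36070376e+00, -1.21038893e-01]), 'qd': array([ 0.00084097,  0.00182262, -0.00243967, -0.00035716, -0.00014922,
        0.00019974]), 'effort': array([-1.62741389e-04, -4.16772079e+01, -2.45806646e+01,  2.68786346e-05,
        1.11362411e-02, -1.69828337e-05]), 'position': array([ 0.24202982, -0.5210241 ,  0.25242927]), 'ee_rot': array([-9.27455447e-04,  9.76457753e-01,  2.15706714e-01, -1.02636959e-04]), 'contact_force': array([ 0.15437725, -0.3361781 ,  0.13046475]), 'moment': array([-0.00028682, -0.00209946,  0.04669549]), 'gripper_force': 0.0, 'width': 0.08543427688829695}
scene [[487.90529712   0.         310.55056303]
 [  0.         487.90529712 198.27481785]
 [  0.           0.           1.        ]] [[-0.90441361  0.35654242 -0.23433634  0.76839184]
 [ 0.42653801  0.76853665 -0.47688232  0.58155203]
 [ 0.01006729 -0.53125222 -0.8471539   1.12098015]
 [ 0.          0.          0.          1.        ]]
top [[516.24167163   0.         306.51503642]
 [  0.         516.24167163 202.96240039]
 [  0.           0.           1.        ]] [[-1.74201955e-03 -9.94127469e-01  1.08201389e-01  3.08291160e-01]
 [-9.99998311e-01  1.66834893e-03 -7.71386720e-04 -9.44284287e-04]
 [ 5.86339057e-04 -1.08202550e-01 -9.94128696e-01  1.81299854e+00]
 [ 0.00000000e+00  0.00000000e+00  0.00000000e+00  1.00000000e+00]]
```

```bash
python3 -c "
import cv2
i=cv2.imread('pics/top0.png');cv2.imwrite('pics/top0c.png',cv2.resize(i[60:300,150:470],(800,600),interpolation=cv2.INTER_CUBIC))"
```

```text
(no output)
```

View pics/scene0.png

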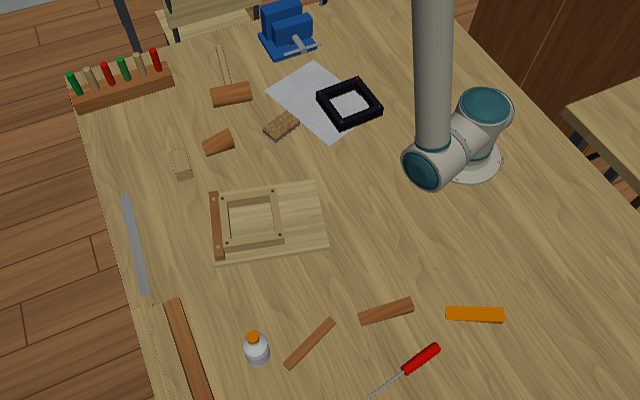

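View pics/top0c.png

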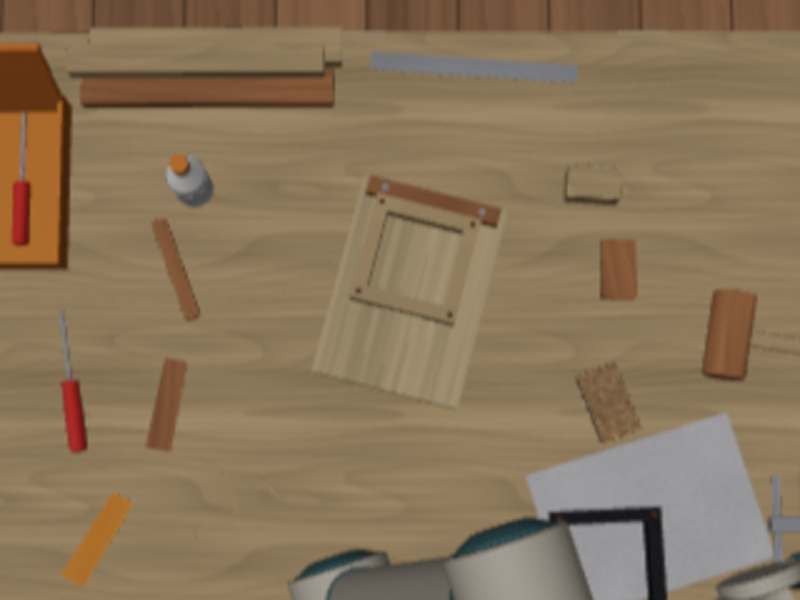

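The scene view shows the brown wedge at (386,311), with the slip at (310,343). The frame and board are in the middle, and the orange decoy is at (475,314). In the top crop the wedge is at about (167,404), and the near rail runs from (352,297) to (453,323). I'll enlarge these next.

```bash
python3 -c "
import cv2,numpy as np
t=cv2.imread('pics/top0.png');s=cv2.imread('pics/scene0.png')
f=lambda i,x,y,w,h,k:cv2.resize(i[y:y+h,x:x+w],(w*k,h*k),interpolation=cv2.INTER_CUBIC)
a=f(t,200,196,40,50,8);b=f(t,275,168,60,50,8)
c=f(s,350,290,80,40,5); d=f(s,215,180,80,40,5)
cv2.imwrite('pics/m1.png',np.vstack([np.hstack([a,b]),np.hstack([c,d])]))
"
```

```text
(no output)
```

View pics/m1.png

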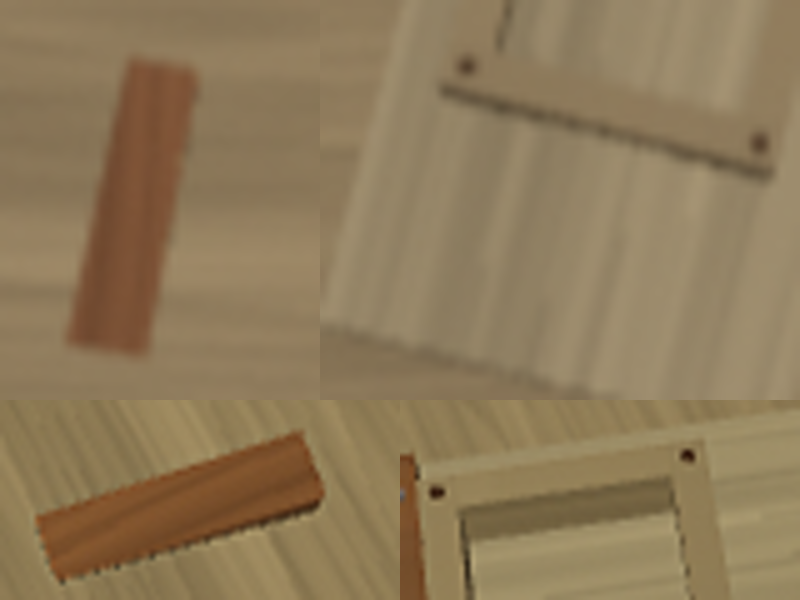

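The wedge's nose corners are at (130,57) and (198,68), and its heel corners at (66,345) and (147,356). The top outer edge of the rail runs from (442,84) to (775,166).

```bash
cat > h.py <<'E'
import numpy as np
def ray(u,v,z,K,T):
    d=T[:3,:3]@np.linalg.solve(K,[u,v,1]); return T[:3,3]+d*(z-T[2,3])/d[2]
def cam(n):
    a=np.load(n+'.npz'); return a['K'],a['T']
E
python3 - <<'E'
from h import *
K,T=cam('top');Ks,Ts=cam('scene')
t=lambda u,v,z:ray(200+u/8,196+v/8,z,K,T)[:2].round(4)
n1,n2,h1,h2=t(130,57,.003),t(198,68,.003),t(66,345,.0247),t(147,356,.0247)
print(n1,n2,h1,h2); N=(n1+n2)/2;H=(h1+h2)/2;d=N-H;print('wedge c',(N+H)/2,'len',np.linalg.norm(d),'yaw',np.arctan2(d[1],d[0]),'w',np.linalg.norm(n1-n2),np.linalg.norm(h1-h2))
s=lambda u,v,z:ray(350+u/5,290+(v-400)/5,z,Ks,Ts)[:2].round(4)
print('scene nose',s(37,517,.003),s(62,582,.003),'heel',s(303,432,.0247),s(322,498,.0247))
b=lambda u,v,z:ray(275+(u-320)/8,168+v/8,z,K,T)[:2].round(4)
l,r=b(442,84,.054),b(775,166,.054);lb,rb=b(445,97,.018),b(772,180,.018)
print(l,r,lb,rb,np.linalg.norm(l-r),np.linalg.norm(lb-rb));e=l-r;print('yaw',np.arctan2(-e[0],e[1]),'mid',(l+r)/2,(lb+rb)/2)
e=ray(313/2.5+150,370/2.5+60,.018,K,T)-ray(370/2.5+150,178/2.5+60,.030,K,T);print(np.arctan2(-e[1],-e[0]),np.linalg.norm(e))
E
```

```text
[0.5052 0.316 ] [0.5003 0.2859] [0.3777 0.3377] [0.3729 0.3026]
wedge c [0.439025 0.31055 ] len 0.12888810069203446 yaw -0.14952295604179022 w 0.03049622927510877 0.035426684857604175
scene nose [0.4956 0.2886] [0.4998 0.321 ] heel [0.3675 0.3111] [0.3764 0.3424]
[0.5846 0.0536] [ 0.5487 -0.0896] [0.5845 0.0534] [ 0.5475 -0.09  ] 0.14763146683549547 0.14809645505548066
yaw -0.24563580119557252 mid [ 0.56665 -0.018  ] [ 0.566  -0.0183]
-0.28658505475314994 0.2826777222477083
```

```bash
echo '{"ticks": [[0.0236,-0.0331,0,0],[0.0236,-0.0331,0,0],[0.0236,-0.0331,0,0],[0.0236,-0.0331,0,0],[0.0236,-0.0331,0,0]]}' | python3 -m handwheel 0.06
for i in 1 2 3; do echo '{"ticks": [[0.0236,-0.0331,0,0],[0.0236,-0.0331,0,0],[0.0236,-0.0331,0,0],[0.0236,-0.0331,0,0],[0.0236,-0.0331,0,0]]}' | python3 -m handwheel; done
for i in 1 2 3 4; do echo '{"ticks": [[0,0,0,-0.125],[0,0,0,-0.125],[0,0,0,-0.125],[0,0,0,-0.125],[0,0,0,-0.125]]}' | python3 -m handwheel; done
```

```text
clock: 0.52
position: [0.2793, -0.3196, 0.2528]
ee_rot: [-0.001, 0.977, 0.215, -0.0]
contact_force: [1.2, 0.8, 0.3]
width: 0.0602
gripper_force: 0.0
clock: 0.93
position: [0.3163, -0.12, 0.2531]
ee_rot: [0.0, 0.977, 0.215, 0.0]
contact_force: [1.5, 0.6, 0.4]
width: 0.06
gripper_force: 0.0
clock: 1.35
position: [0.3536, 0.0799, 0.2533]
ee_rot: [0.0, 0.976, 0.216, 0.0]
contact_force: [1.3, -0.7, 0.3]
width: 0.0599
gripper_force: 0.0
clock: 1.77
position: [0.3909, 0.2799, 0.253]
ee_rot: [0.0, 0.976, 0.216, -0.0]
contact_force: [1.3, -0.5, 0.4]
width: 0.0597
gripper_force: 0.0
clock: 2.18
position: [0.391, 0.2778, 0.2527]
ee_rot: [0.0, 0.861, 0.508, -0.001]
contact_force: [0.0, 0.8, -0.1]
width: 0.06
gripper_force: 0.0
clock: 2.6
position: [0.3911, 0.2775, 0.2528]
ee_rot: [-0.0, 0.663, 0.748, -0.001]
contact_force: [0.5, -0.9, -1.0]
width: 0.06
gripper_force: 0.0
clock: 3.02
position: [0.3911, 0.2775, 0.2529]
ee_rot: [-0.0, 0.401, 0.916, -0.0]
contact_force: [0.4, -0.7, -0.3]
width: 0.0599
gripper_force: 0.0
clock: 3.43
position: [0.3911, 0.2775, 0.2529]
ee_rot: [-0.0, 0.1, 0.995, -0.0]
contact_force: [0.0, -0.1, 0.2]
width: 0.06
gripper_force: 0.0
```

```bash
cat >> h.py <<'E'
def wrist(fn):
    from rig import readout,optics; import cv2
    from scipy.spatial.transform import Rotation as R
    s=readout.get_state();d=optics.get_image('wrist');W=np.eye(4)
    W[:3,:3]=R.from_quat(s['ee_rot'],scalar_first=True).as_matrix();W[:3,3]=s['position']
    np.savez(fn+'.npz',K=d['camera_matrix'],T=W@d['hand_eye'],he=d['hand_eye']);cv2.imwrite('pics/'+fn+'.png',d['img'][:,:,::-1])
    print(s['position'],s['ee_rot'],d['hand_eye'].round(3).tolist(),'yaw',2*np.arctan2(s['ee_rot'][2],s['ee_rot'][1]))
E
python3 -c "from h import *;wrist('w1')"
```

```text
[0.39114697 0.27753416 0.25286098] [-3.82201373e-04  1.00139656e-01  9.94973270e-01 -3.09587103e-04] [[0.0, -0.966, -0.259, 0.067], [1.0, 0.0, 0.0, -0.0], [-0.0, -0.259, 0.966, -0.12], [0.0, 0.0, 0.0, 1.0]] yaw 2.9409770655255136
```

View pics/w1.png

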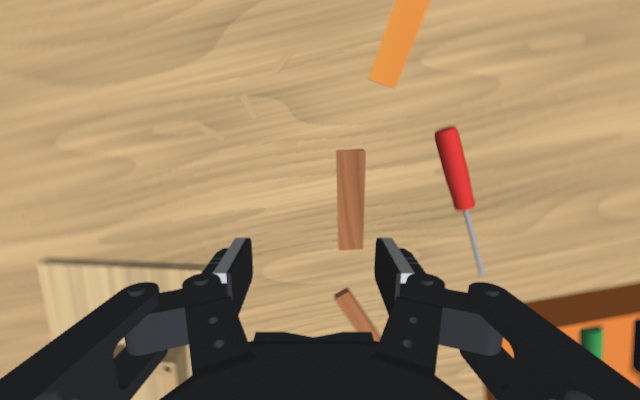

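The wrist view shows the wedge with its heel top edge at about (336.5,150) to (365,150) and its nose at (339,249) to (363,248). The orange decoy is nearer the robot.

Run:
```python
from h import *
K,T=cam('w1');p=lambda u,v,z:ray(u,v,z,K,T)[:2]
n=(p(339,249,.003)+p(363,248,.003))/2;h=(p(336.5,150.5,.0247)+p(365,150,.0247))/2;d=n-h
print(n,h,np.linalg.norm(d),np.arctan2(d[1],d[0]),np.linalg.norm(p(336.5,150,.0247)-p(365,150,.0247)))
u=d/np.linalg.norm(d); g=n-u*.105; w=g-[0.3911,0.2775];y=2.941;print(g,'tool',w@[np.cos(y),np.sin(y)],w@[np.sin(y),-np.cos(y)])
```

```text
[0.49796593 0.30602038] [0.36957056 0.32494712] 0.12978286907200068 -0.14635578914591135 0.032133165704478744
[0.39408848 0.32133293] tool 0.005805164212305965 0.043549479381354596
```

```bash
echo '{"ticks": [[0.003,0.022,0,0],[0.003,0.0215,0,0],[0,0,0.0375,-0.054],[0,0,0.0375,0],[0,0,0.0375,0]]}' | python3 -m handwheel 
echo '{"ticks": [[0,0,0.0375,0],[0,0,0.0375,0],[0,0,0.025,0],[0,0,0.0135,0],[0,0,0,0]]}' | python3 -m handwheel
echo '{"ticks": [[0,0,0,0],[0,0,0,0]]}' | python3 -m handwheel ; python3 -c "from h import *;wrist('w2')"
```

```text
clock: 3.9
position: [0.3946, 0.322, 0.1399]
ee_rot: [0.001, 0.077, 0.997, 0.001]
contact_force: [-0.6, 0.6, -0.4]
width: 0.0599
gripper_force: 0.0
clock: 4.32
position: [0.392, 0.3199, 0.0239]
ee_rot: [-0.003, 0.078, 0.997, -0.002]
contact_force: [-0.6, -0.2, -0.4]
width: 0.0603
gripper_force: 0.0
clock: 4.48
position: [0.3953, 0.322, 0.0281]
ee_rot: [0.001, 0.077, 0.997, 0.0]
contact_force: [0.0, -0.8, 1.2]
width: 0.0602
gripper_force: 0.0
[0.39529255 0.32197426 0.02809634] [7.22297581e-04 7.68131564e-02 9.97045135e-01 4.64890893e-04] [[0.0, -0.966, -0.259, 0.067], [1.0, 0.0, 0.0, -0.0], [-0.0, -0.259, 0.966, -0.12], [0.0, 0.0, 0.0, 1.0]] yaw 2.987814808926583
```

View pics/w2.png

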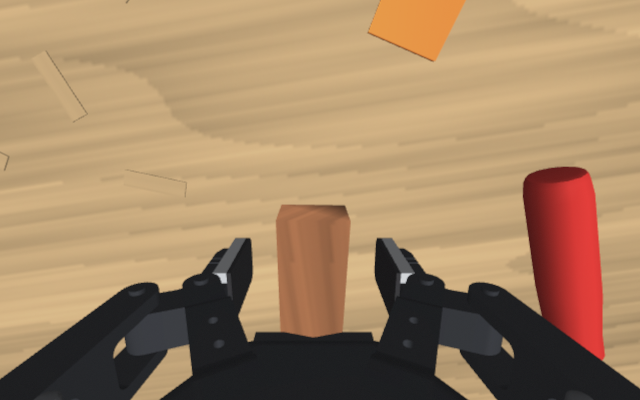

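The wedge sits centred between the open fingers, with its heel top edge at (280..348, 207). I'll lower slightly and grip.

```bash
echo '{"ticks": [[0,0,0.003,0],[0,0,0,0],[0,0,0,0]]}' | python3 -m handwheel 
echo '{"ticks": [[0,0,0,0],[0,0,0,0],[0,0,0,0],[0,0,0,0],[0,0,0,0]]}' | python3 -m handwheel 0.02 60
echo '{"ticks": [[0,0,0,0],[0,0,0,0],[0,0,0,0]]}' | python3 -m handwheel
echo '{"ticks": [[0,0,-0.03,0],[0,0,-0.035,0],[0,0,-0.035,0],[0,0,0,0],[0,0,0,0]]}' | python3 -m handwheel; python3 -c "from h import *;wrist('w3')"
```

```text
clock: 4.78
position: [0.3948, 0.3217, 0.0249]
ee_rot: [0.001, 0.076, 0.997, 0.0]
contact_force: [-0.5, 0.1, -1.0]
width: 0.0595
gripper_force: 0.0
clock: 5.2
position: [0.3948, 0.3217, 0.0248]
ee_rot: [0.0, 0.076, 0.997, 0.0]
contact_force: [-0.3, -0.8, 5.6]
width: 0.0304
gripper_force: 60.0
clock: 5.45
position: [0.3948, 0.3217, 0.0248]
ee_rot: [0.0, 0.076, 0.997, 0.0]
contact_force: [-0.3, 0.1, 5.6]
width: 0.0304
gripper_force: 60.0
clock: 5.87
position: [0.3957, 0.3222, 0.1261]
ee_rot: [0.002, 0.076, 0.997, 0.001]
contact_force: [-0.8, 0.3, -0.5]
width: 0.0305
gripper_force: 59.6
[0.39568474 0.32223294 0.12610388] [0.00199362 0.07630896 0.99708126 0.00138599] [[0.0, -0.966, -0.259, 0.067], [1.0, 0.0, 0.0, -0.0], [-0.0, -0.259, 0.966, -0.12], [0.0, 0.0, 0.0, 1.0]] yaw 2.9888257838617087
```

View pics/w3.png

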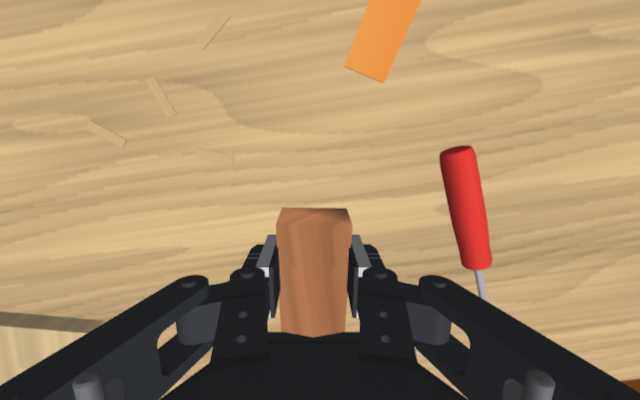

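```bash
echo '{"ticks": [[0,0,-0.038,0.05],[0,0,-0.038,0.05],[0,0,-0.038,0],[0,0,0,0],[-0.0211,-0.0319,0,0]]}' | python3 -m handwheel 
echo '{"ticks": [[-0.0211,-0.0319,0,0],[-0.0211,-0.0319,0,0],[-0.0211,-0.0319,0,0],[-0.0211,-0.0319,0,0],[-0.0211,-0.0319,0,0]]}' | python3 -m handwheel
echo '{"ticks": [[-0.0211,-0.0319,0,0],[-0.0211,-0.0319,0,0],[-0.0211,-0.0319,0,0],[0,0,0,0],[0,0,0,0]]}' | python3 -m handwheel
echo '{"ticks": [[0,0,0,0],[0,0,0,0]]}' | python3 -m handwheel
python3 - <<'E'
from h import *
K,T=cam('w3');he=np.load('w3.npz')['he']
for uv in((282,208),(348,208)): print('heel tool',ray(*uv,0.0001,K,he))
wrist('w4')
E
```

```text
clock: 6.33
position: [0.4067, 0.2901, 0.239]
ee_rot: [0.0, 0.123, 0.992, 0.003]
contact_force: [0.8, -0.2, -1.2]
width: 0.0306
gripper_force: 59.7
clock: 6.75
position: [0.4683, 0.1028, 0.236]
ee_rot: [-0.002, 0.126, 0.992, -0.0]
contact_force: [0.9, -0.1, -0.2]
width: 0.0307
gripper_force: 59.7
clock: 7.17
position: [0.5061, -0.0057, 0.2359]
ee_rot: [-0.002, 0.128, 0.992, 0.0]
contact_force: [-1.0, 1.0, -0.3]
width: 0.0309
gripper_force: 59.8
clock: 7.33
position: [0.5056, -0.0028, 0.2371]
ee_rot: [-0.001, 0.126, 0.992, 0.0]
contact_force: [0.7, 0.6, 0.3]
width: 0.0307
gripper_force: 59.8
heel tool [ 0.03082947 -0.01279726  0.0001    ]
heel tool [0.03083828 0.01419518 0.0001    ]
[ 0.50556468 -0.00282044  0.23712832] [-1.36106883e-03  1.25531807e-01  9.92088620e-01  2.86704110e-04] [[0.0, -0.966, -0.259, 0.067], [1.0, 0.0, 0.0, -0.0], [-0.0, -0.259, 0.966, -0.12], [0.0, 0.0, 0.0, 1.0]] yaw 2.889864688494264
```

View pics/w4.png

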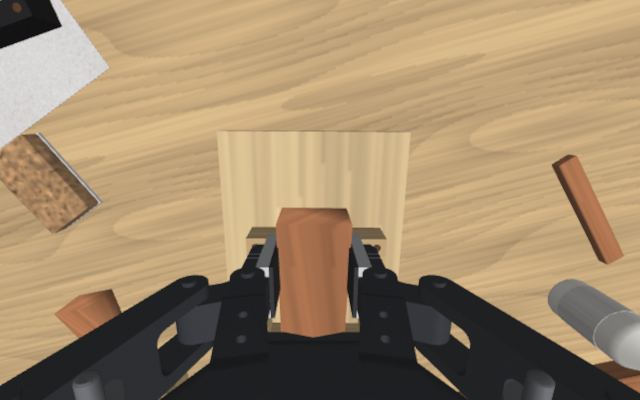

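The wedge is firmly held. The heel underside edge is at row 208 and its top edge at about row 222. The near rail's outer face is the dark band at rows 228–238, columns 247–386. I'll enlarge this to measure it.

```bash
python3 -c "
import cv2
i=cv2.imread('pics/w4.png');cv2.imwrite('pics/w4c.png',cv2.resize(i[195:255,240:400],(800,300),interpolation=cv2.INTER_CUBIC))"
```

```text
(no output)
```

View pics/w4c.png

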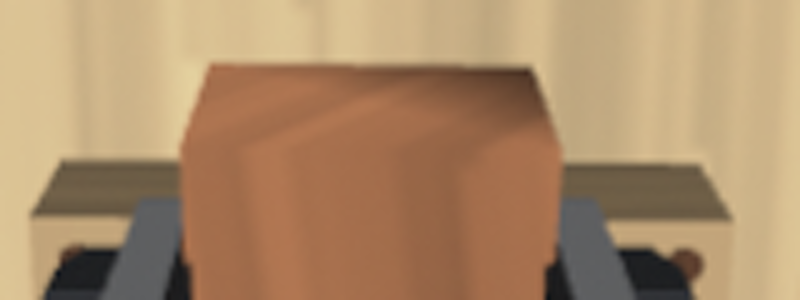

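Crop readings (5x):
- Heel underside: (210,63) to (530,68).
- Heel top: (182,147) to (561,147).
- Rail bottom: (62,160) to (700,165).
- Rail top: (32,215) to (732,219).

Run:
```python
from h import *
K,T=cam('w4');he=np.load('w4.npz')['he']
c=lambda u,v:(240+u/5-.4,195+v/5-.4)
for nm,a,b,z in(('under',(210,63),(530,68),.0248),('top',(182,147),(561,147),.0001)):
    A,B=[ray(*c(*q),z,K,he) for q in(a,b)];print(nm,A,B,np.linalg.norm(A-B))
for nm,a,b,z in(('bot',(62,160),(700,165),.018),('top',(32,215),(732,219),.054)):
    A,B=[ray(*c(*q),z,K,T) for q in(a,b)];e=B-A
    print(nm,A,B,np.linalg.norm(e),'mid',(A+B)/2,'yaw',np.arctan2(-e[0],e[1]))
```

```text
under [ 0.02382035 -0.01573254  0.0248    ] [0.0233168  0.01581218 0.0248    ] 0.03154873077749138
top [ 0.02388896 -0.0156028   0.0001    ] [0.02389918 0.01583837 0.0001    ] 0.031441171655784805
bot [ 0.54286251 -0.08655292  0.018     ] [0.58133533 0.05818739 0.018     ] 0.1497662093283864 mid [ 0.56209892 -0.01418277  0.018     ] yaw -0.25979853053414953
top [ 0.5422853  -0.08577399  0.054     ] [0.58007476 0.05765034 0.054     ] 0.14831918443759776 mid [ 0.56118003 -0.01406182  0.054     ] yaw -0.2576250279863059
```

```bash
echo '{"ticks": [[0.0318,0.0017,0,0.006],[0.0318,0.0017,0,0],[0,0,0,0],[0,0,0.035,0],[0,0,0.035,0]]}' | python3 -m handwheel 
echo '{"ticks": [[0,0,0.035,0],[0,0,0.03,0],[0,0,0.03,0],[0,0,0.015,0],[0,0,0,0]]}' | python3 -m handwheel
echo '{"ticks": [[0,0,0,0],[0,0,0,0],[0,0,0,0]]}' | python3 -m handwheel
cat >> h.py <<'E'
def rel():
    from rig import readout
    s=readout.get_state();p=s['position'];w=np.array([.562,-.0142])-p[:2];a=-.258
    d=w@[np.cos(a),np.sin(a)];print('nose past face',.1063-d,'lat toolY needed',w@[-np.sin(a),np.cos(a)],'under z-board',p[2]-.0248-.018,'yaw err',np.pi+a-2*np.arctan2(s['ee_rot'][2],s['ee_rot'][1]),'F',s['contact_force'],s['clock'])
E
python3 - <<'E'
from h import *
rel()
from rig import optics;import cv2
d=optics.get_image('scene')['img'][:,:,::-1]
cv2.imwrite('pics/s2.png',cv2.resize(d[160:310,190:390],(800,600),interpolation=cv2.INTER_CUBIC))
E
```

```text
clock: 7.8
position: [0.4472, 0.0167, 0.1698]
ee_rot: [0.004, 0.128, 0.992, 0.0]
contact_force: [1.0, -0.2, -0.8]
width: 0.0303
gripper_force: 59.8
clock: 8.22
position: [0.4428, 0.0169, 0.0555]
ee_rot: [-0.004, 0.128, 0.992, -0.0]
contact_force: [-1.6, 0.2, -1.0]
width: 0.0308
gripper_force: 59.8
clock: 8.47
position: [0.4472, 0.0156, 0.0597]
ee_rot: [0.002, 0.129, 0.992, -0.0]
contact_force: [-0.3, -0.5, -0.1]
width: 0.0306
gripper_force: 59.8
nose past face -0.012310882968270778 lat toolY needed 0.0004448848428808425 under z-board 0.01692248208666747 yaw err -2.6575928979255536e-05 F [-0.34910271 -0.50425608 -0.14628886] 8.4667
```

View pics/s2.png

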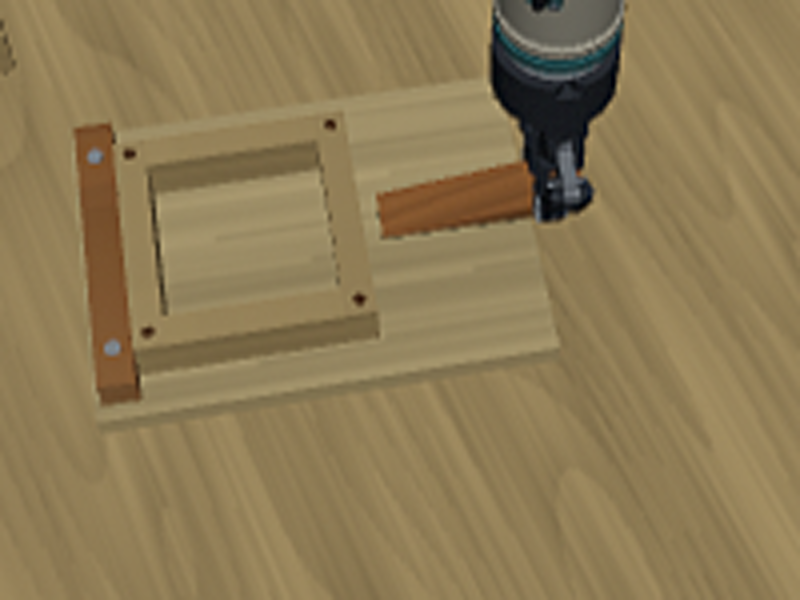

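The wedge points squarely at the middle of the near rail: nose at (380,215), rail face from (335,115) to (375,310). I'll lower it to light contact with the board.

```bash
echo '{"ticks": [[0,0.0004,0.008,0],[0,0,0.006,0],[0,0,0,0],[0,0,0,0],[0,0,0,0]]}' | python3 -m handwheel; python3 -c "from h import *;rel()"
echo '{"ticks": [[0,0,0.002,0],[0,0,0,0],[0,0,0,0]]}' | python3 -m handwheel; python3 -c "from h import *;rel()"
echo '{"ticks": [[0,0,0.001,0],[0,0,0,0],[0,0,0,0]]}' | python3 -m handwheel; python3 -c "from h import *;rel()"
```

```text
clock: 8.93
position: [0.4459, 0.0157, 0.0441]
ee_rot: [-0.0, 0.129, 0.992, -0.0]
contact_force: [-0.8, 0.0, -0.4]
width: 0.0309
gripper_force: 59.8
nose past face -0.01360526195635213 lat toolY needed 0.0007048868005914065 under z-board 0.0013445290251146227 yaw err 0.0009090959808824017 F [-8.45909175e-01  3.30638114e-04 -4.41626694e-01] 8.9333
clock: 9.18
position: [0.4464, 0.0157, 0.0428]
ee_rot: [0.0, 0.129, 0.992, -0.0]
contact_force: [-0.8, -0.5, 4.9]
width: 0.0302
gripper_force: 60.4
nose past face -0.013140145764775443 lat toolY needed 0.0006061848689983679 under z-board -4.051873362193037e-05 yaw err 0.0008300430122618607 F [-0.77128262 -0.49192139  4.93577642] 9.1833
clock: 9.43
position: [0.4463, 0.0157, 0.0427]
ee_rot: [0.001, 0.129, 0.992, -0.0]
contact_force: [-3.4, 0.9, 14.7]
width: 0.0306
gripper_force: 61.7
nose past face -0.013200312686008214 lat toolY needed 0.00060907221838519 under z-board -0.00014020505514345666 yaw err 0.0007789954031736102 F [-3.4359234   0.90116403 14.72294722] 9.4333
```

```bash
echo '{"ticks": [[0,0.0005,-0.0008,0],[-0.006,0,0,0],[-0.008,0,0,0],[-0.008,0,0,0],[0,0,0,0]]}' | python3 -m handwheel; python3 -c "from h import *;rel()"
echo '{"ticks": [[-0.008,0,0,0],[-0.005,0,0,0],[0,0,0,0],[0,0,0,0]]}' | python3 -m handwheel; python3 -c "
from h import *;rel()
from rig import optics;import cv2
for n in('scene','wrist'): cv2.imwrite(f'pics/b_{n}.png',optics.get_image(n)['img'][:,:,::-1])"
```

```text
clock: 9.85
position: [0.4683, 0.0105, 0.0428]
ee_rot: [0.0, 0.129, 0.992, 0.0]
contact_force: [-1.4, 0.3, 11.6]
width: 0.0307
gripper_force: 61.2
nose past face 0.009389500191530675 lat toolY needed 2.810795034670792e-05 under z-board -7.435189453862401e-06 yaw err 0.0008593959811449281 F [-1.40833746  0.30155086 11.55000832] 9.85
clock: 10.18
position: [0.4797, 0.0074, 0.0428]
ee_rot: [-0.0, 0.129, 0.992, 0.0]
contact_force: [-3.1, 0.7, 10.9]
width: 0.0306
gripper_force: 61.1
nose past face 0.02123642887815297 lat toolY needed 0.00012588358457791548 under z-board -1.2659252512627062e-05 yaw err 0.0008668738151116351 F [-3.1021446   0.74548001 10.89328324] 10.1833
```

```bash
cat > tr.py <<'E'
from h import *;from rig import optics;import cv2,sys
rel()
P=np.float32([[272.5,191],[280,234.7],[222.3,198.3],[226.7,242.7],[214,226]]).reshape(-1,1,2)
a=cv2.imread('pics/b_scene.png',0);ims=[optics.get_image('scene')['img'][:,:,::-1] for _ in range(1)]
b=cv2.cvtColor(ims[0],cv2.COLOR_BGR2GRAY);cv2.imwrite('pics/last_scene.png',ims[0])
q,st,_=cv2.calcOpticalFlowPyrLK(a,b,P,None,winSize=(13,13),maxLevel=1,criteria=(3,50,.001))
print((q-P)[:,0].round(2).tolist())
# predicted px shift of near screws for 5 mm lift
K,T=cam('scene');M=np.linalg.inv(T)
def pj(X): x=K@(M[:3,:3]@X+M[:3,3]);return x[:2]/x[2]
for u,v in P[:2,0]:
    X=ray(u,v,.054,K,T);print('5mm->',(pj(X+[0,0,.005])-pj(X)).round(2),'1mm fwd->',(pj(X+[.00097,-.00026,0])-pj(X)).round(2))
cv2.imwrite('pics/last_wrist.png',optics.get_image('wrist')['img'][:,:,::-1])
E
echo '{"ticks": [[-0.004,0,-0.0004,0],[-0.003,0,0,0],[0,0,0,0],[0,0,0,0]]}' | python3 -m handwheel; python3 tr.py
echo '{"ticks": [[-0.004,0,0,0],[-0.004,0,0,0],[0,0,0,0],[0,0,0,0]]}' | python3 -m handwheel; python3 tr.py
echo '{"ticks": [[-0.004,0,0,0],[-0.004,0,0,0],[0,0,0,0],[0,0,0,0]]}' | python3 -m handwheel; python3 tr.py
```

```text
clock: 10.62
position: [0.4868, 0.0055, 0.0428]
ee_rot: [-0.0, 0.129, 0.992, -0.0]
contact_force: [-2.5, 1.0, 5.9]
width: 0.0306
gripper_force: 60.6
nose past face 0.02852507617296421 lat toolY needed 0.00013628456462530113 under z-board 7.963881876661694e-06 yaw err 0.0008263188571135949 F [-2.51720754  0.97279325  5.89034319] 10.6167
[[-0.0, 0.0], [-0.009999999776482582, 0.009999999776482582], [-0.009999999776482582, 0.009999999776482582], [-0.009999999776482582, 0.009999999776482582], [-0.019999999552965164, -0.20000000298023224]]
5mm-> [-0.11 -1.05] 1mm fwd-> [-0.38  0.06]
5mm-> [-0.09 -0.95] 1mm fwd-> [-0.4   0.06]
clock: 11.05
position: [0.491, 0.0042, 0.0428]
ee_rot: [-0.004, 0.129, 0.992, 0.0]
contact_force: [-8.2, 2.2, 13.5]
width: 0.0307
gripper_force: 61.4
nose past face 0.03299624083177402 lat toolY needed 0.00029211177667027324 under z-board -2.6186032881736487e-05 yaw err 0.0008715302848218975 F [-8.2211016   2.20989673 13.46582283] 11.05
[[-0.5199999809265137, -0.07000000029802322], [-0.4300000071525574, -0.05000000074505806], [-0.4000000059604645, 0.07999999821186066], [-0.36000001430511475, 0.15000000596046448], [-21.950000762939453, -256.8999938964844]]
5mm-> [-0.11 -1.05] 1mm fwd-> [-0.38  0.06]
5mm-> [-0.09 -0.95] 1mm fwd-> [-0.4   0.06]
clock: 11.48
position: [0.4988, 0.0022, 0.0428]
ee_rot: [-0.004, 0.129, 0.992, 0.0]
contact_force: [-8.4, 1.7, 13.0]
width: 0.0307
gripper_force: 61.4
nose past face 0.04096768312892704 lat toolY needed 0.0003005058460134535 under z-board -2.1385754010574964e-05 yaw err 0.0007605862541790742 F [-8.42408103  1.7016695  12.95307829] 11.4833
[[-0.550000011920929, -0.30000001192092896], [-0.49000000953674316, -0.2199999988079071], [-0.41999998688697815, 0.07000000029802322], [-0.41999998688697815, 0.10999999940395355], [-21.139999389648438, -251.35000610351562]]
5mm-> [-0.11 -1.05] 1mm fwd-> [-0.38  0.06]
5mm-> [-0.09 -0.95] 1mm fwd-> [-0.4   0.06]
```

```bash
echo '{"ticks": [[-0.004,0,0,0],[-0.004,0,0,0],[-0.004,0,0,0],[-0.003,0,0,0],[0,0,0,0]]}' | python3 -m handwheel;echo '{"ticks": [[0,0,0,0],[0,0,0,0]]}' | python3 -m handwheel; python3 tr.py
```

```text
clock: 12.0
position: [0.5134, -0.0017, 0.0428]
ee_rot: [-0.004, 0.129, 0.992, 0.0]
contact_force: [-6.6, 2.2, 13.5]
width: 0.0307
gripper_force: 61.3
clock: 12.17
position: [0.5133, -0.0017, 0.0428]
ee_rot: [-0.003, 0.129, 0.992, 0.0]
contact_force: [-7.8, 2.7, 12.5]
width: 0.0306
gripper_force: 61.3
nose past face 0.05603926327068908 lat toolY needed 0.0003090736605654879 under z-board -5.255742705281841e-07 yaw err 0.0007505720661624693 F [-7.78035823  2.70579737 12.48077074] 12.1667
[[-0.8500000238418579, -0.6899999976158142], [-0.6499999761581421, -0.6399999856948853], [-0.46000000834465027, 0.11999999731779099], [-0.47999998927116394, 0.17000000178813934], [-21.690000534057617, -253.8800048828125]]
5mm-> [-0.11 -1.05] 1mm fwd-> [-0.38  0.06]
5mm-> [-0.09 -0.95] 1mm fwd-> [-0.4   0.06]
```

```bash
echo '{"ticks": [[-0.003,0,0,0],[-0.0025,0,0,0],[0,0,0,0],[0,0,0,0],[0,0,0,0]]}' | python3 -m handwheel; python3 tr.py; python3 -c "
import cv2,numpy as np
s=cv2.imread('pics/last_scene.png');w=cv2.imread('pics/last_wrist.png')
cv2.imwrite('pics/fin.png',np.vstack([cv2.resize(s[170:270,200:360],(480,300),interpolation=cv2.INTER_CUBIC),cv2.resize(w,(480,300))]))"
```

```text
clock: 12.68
position: [0.5184, -0.003, 0.0428]
ee_rot: [-0.004, 0.129, 0.992, 0.0]
contact_force: [-8.0, 1.9, 14.0]
width: 0.0309
gripper_force: 61.3
nose past face 0.06129629062914827 lat toolY needed 0.00032715006412155866 under z-board 3.5971834221742993e-07 yaw err 0.000803271536540251 F [-7.97255738  1.93769508 13.97543221] 12.6833
[[-0.8100000023841858, -0.8899999856948853], [-0.6499999761581421, -0.699999988079071], [-0.49000000953674316, 0.05999999865889549], [-0.49000000953674316, 0.14000000059604645], [-21.75, -255.41000366210938]]
5mm-> [-0.11 -1.05] 1mm fwd-> [-0.38  0.06]
5mm-> [-0.09 -0.95] 1mm fwd-> [-0.4   0.06]
```

View pics/fin.png

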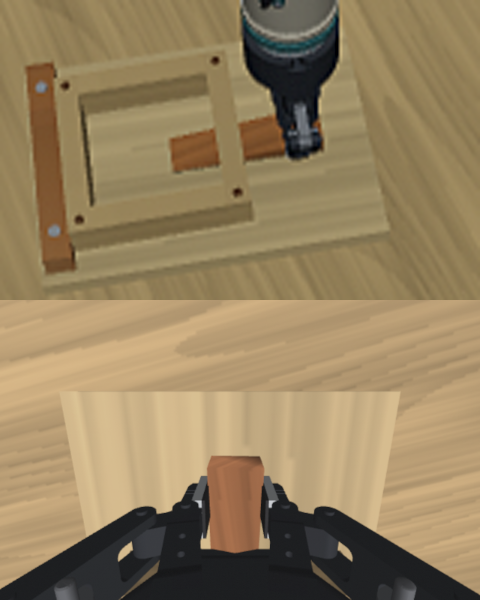

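The wedge lies flat under the middle of the near rail, its nose showing about 40 mm past the inner face, still gripped with the frame square. The lift is about 5 mm by geometry and 4.3–4.8 mm by tracking the rail screws. I'm handing it in.

```bash
python3 -c "
from rig import ticket;print(ticket.sign_off())"
```

```text
the job is handed in; nothing more can be done
None
```

The wedge is flat under the near rail and still gripped, with the rail raised about 5 mm (4.3–5.0 mm by my measurements); the frame slid about 1 mm, up to the batten, and I handed the job in at about 12.7 s.

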